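Free the buffing arbor: catch aside, release pressed

TASK

Two arbor stands are fixed to the bench; free the locked arbor of the one that carries the pale, stitched buffing wheel. On its lock box slide the safety catch (the metal hood with a grip fin) sideways all the way to its stop so that the round release button is uncovered, then press the button fully down (it stays down) and let go, leaving the catch open. Do not touch the other stand, the one with the dark abrasive flap disc.

Things in the scene. Friction and masses are not known exactly. Their poses are not given: they have to be found in the camera images.
- buff_stand: Stand to work on, fixed: grey base, lock box (x -32..32, y -42..84, top at z 40 mm) and an arbor at x = +86 mm with a pale round buffing wheel lying flat (84 mm across, nut top at 56 mm). Origin: on the table, on the release button's axis; x points from button to arbor, z up, y the way the catch slides open. Yaw within 15 degrees of the robot's axes.
- buff_catch (a joint): Its safety catch, m: 0 closed over the button, 0.050 open at the stop; starts within 8 mm of closed. Aluminium hood 52 (x) by 44 (y) mm, flat top at z 60 mm, with an upright grip fin in the middle: 36 mm (x) by 12 mm thick (y), from z 60 to 84 mm. Fin centre: stand x = 0, y = joint value. Slides along stand +y with 1.5 N friction and stays where left.
- buff_release (a joint): Its release button, m: 0 out, 0.008 fully down. Black round cylinder, 26 mm across, at stand x = y = 0; flat top at z 54 mm when out, 46 mm when down. The box top round it is at 40 mm; guide rails at x = +-30 mm reach 44 mm. Goes straight down against 3 N friction and stays down; this draws the brass lock pin out of the arbor.
- flap_stand: The other stand, not to be touched: same build, origin and axes, but carrying a dark red-brown abrasive flap disc (91 mm across, 11 mm thick). The two stands may be in either place, 0.23 to 0.40 m apart.

How it is judged:
By the outcome, as a careful person would: the job done as asked, in the order asked, and still so for the second after the job is handed in, with the robot touching nothing.
It also fails if it takes over 35 s, if anything falls off the work surface, if the arm or the gripper's body presses on something with over 40 N, if the wrist force passes 120 N, or if a joint passes its speed limit or range.

ROBOT

A 6-joint arm with a two-finger parallel gripper is mounted at the origin on the work surface; the furniture and walls round the work are solid. World frame = base frame: x ahead of the robot, y to its left, z up, the work surface at z = 0. Lengths are in m, angles in degrees, forces in N, time in s.
With the tool pointing down it reaches from about 0.325 to 0.775 m from the base axis. Payload 5.5 kg.
Tool frame: the origin (TCP) lies at the centre of the arm's flange, where the gripper is bolted on; the fingertips stand 182 mm ahead of it and the grasp point (between the pads) lies 163 mm ahead of it; z points along the fingers, y is the direction in which the jaws open and shut (so a half turn about z gives the same grasp; the last joint's range is limited). The gripper opens to 88 mm and grips with 3 to 60 N. Pads are 20 mm wide; open, the fingers measure 115 mm over their backs; the gripper's body (75 mm by 178 mm) begins 61 mm behind the grasp point.
Start: joints at [-66.962, 5.22, 70.514, -0, 104.267, -3.249], TCP at [0.266, -0.538, 0.405] pointing down, gripper open.
Joint ranges: [-164.24, 164.24], [-49.07, 125.15], [9.68, 141.18], [-86.29, 266.29], [3.28, 154.24], [-151.56, 151.56]. Speed limits (degrees/s): [147.25, 147.25, 172.46, 180, 180, 180].

INTERFACE

Orientations are given as [roll, pitch, yaw] about the fixed x, y, z axes, in that order (R = Rz(yaw) Ry(pitch) Rx(roll)).
In Python, from station import r gives the robot as it stands. The module is installed in compiled form; this text tells all that it offers. Calls block until the motion is done:
- r.reach(position, orientation): joint-space move of the TCP to a pose.
- r.servo_line(position, rotation=None, speed=0.15): straight line of the TCP; rotation=None keeps the orientation; speed is the mean speed in m/s.
- r.move_joints(angles): joint-space move.
- r.let_go() and r.grab(squeeze=None): open the fingers fully, or close them until they stop; squeeze is the grip in N (None keeps the last).
- r.wait(seconds).
- r.inverse_kinematics(position, orientation): joint angles nearest the present ones, or None.
- r.sense(): the state.
- r.snapshot(name): name is "side" or "top"; returns a dict with "frame" (384x512x3 uint8, red, green, blue), "fx", "fy", "cx", "cy" (pixels), "dist_coeffs" ([k1, k2, p1, p2, k3] as OpenCV has them; the pictures are not rectified), "R" (3x3) and "t" (3): a world point X has camera coordinates R X + t. Camera axes: x right, y down, z forward; pixel columns grow to the right and rows downward; lengths in m; the calibration is good to about 2 mm. A picture is of the moment at which its call begins. There is no depth.
A pose or a line that the arm cannot do raises r.IKError and nothing moves.
- r.hand_in(): hands the job in, once; it reports no verdict.
The state is a dict: "clock": time; "joints": joint angles; "joint_vel": joint speeds; "joint_torque": joint torques, N m; "tcp_pos": TCP position; "orientation": TCP orientation; "contact_force": force on the tool from outside, world axes, zero at the start; "torque": the same for the moment, N m; "opening": finger opening in m.
Only numpy, scipy, OpenCV 4.12 (cv2) and the standard library are available. Lean on these libraries where they do the work, as an engineer would, in place of code of your own. Each camera call takes 0.05 s, during which the arm holds its last target.

## Working session

There is one attempt and no reset: what is moved stays moved. The work goes in short steps, each a Python script; the robot and the scene stay as the last script left them, time stands still between calls to the robot, and variables do not carry over. Pictures are saved under pics/ and viewed, and the job is handed in when it is done.

```bash
mkdir -p pics
python3 - <<'E'
from station import r
import cv2,pickle
for n in("top","side"):
    s=r.snapshot(n); pickle.dump(s,open(n+".pkl","wb"))
    cv2.imwrite(f"pics/{n}0.png",cv2.resize(s["frame"][:,:,::-1],(768,576),interpolation=cv2.INTER_CUBIC))
    print(n,s["fx"],s["cx"],s["cy"],s["dist_coeffs"],(-s["R"].T@s["t"]))
    print(s["R"])
print(r.sense())
E
```

```text
top 390.4763980862454 253.9827744791856 191.48671803920243 [-0.12394581  0.          0.          0.          0.        ] [ 0.33026675 -0.09152561  0.88060077]
[[-0.02871418 -0.9995147  -0.01207692]
 [-0.9838142   0.03039689 -0.17659459]
 [ 0.17687599  0.00681068 -0.98420958]]
side 368.60034367190906 254.49996096001087 195.92542296374302 [-0.11914481  0.          0.          0.          0.        ] [0.16195253 0.5677437  0.49743985]
[[-0.87970351 -0.47494875  0.023354  ]
 [-0.25619731  0.43201116 -0.86471342]
 [ 0.40060537 -0.76667466 -0.50172233]]
{'clock': 0.1, 'joints': array([-6.69607481e+01,  5.25832134e+00,  7.05755763e+01,  4.29512257e-04,
        1.04267139e+02, -3.24735925e+00]), 'joint_vel': array([ 0.09063743,  0.00516046, -0.2356081 , -0.0235552 ,  0.004062  ,
        0.01515534]), 'joint_torque': array([ 1.62877557e-03, -4.47856307e+01, -4.07572031e+01,  6.99863210e-02,
        2.83606898e-02, -1.08348206e-04]), 'tcp_pos': array([ 0.26574736, -0.53799172,  0.40361874]), 'orientation': array([-1.79899149e+02, -6.13918394e-03,  2.62867112e+01]), 'contact_force': array([-0.73786957, -0.62554799,  0.53978175]), 'torque': array([-0.0402614 , -0.00501101,  0.03428239]), 'opening': 0.08783988882234807}
```

View pics/top0.png

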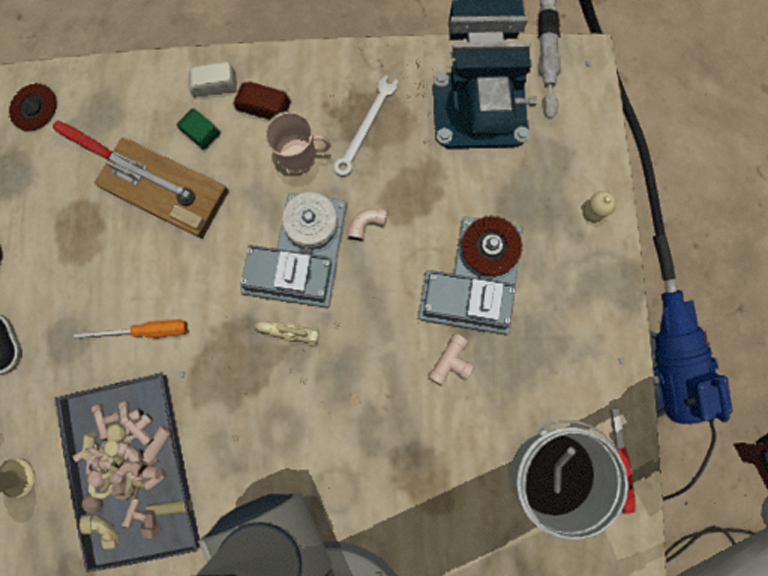

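View pics/side0.png

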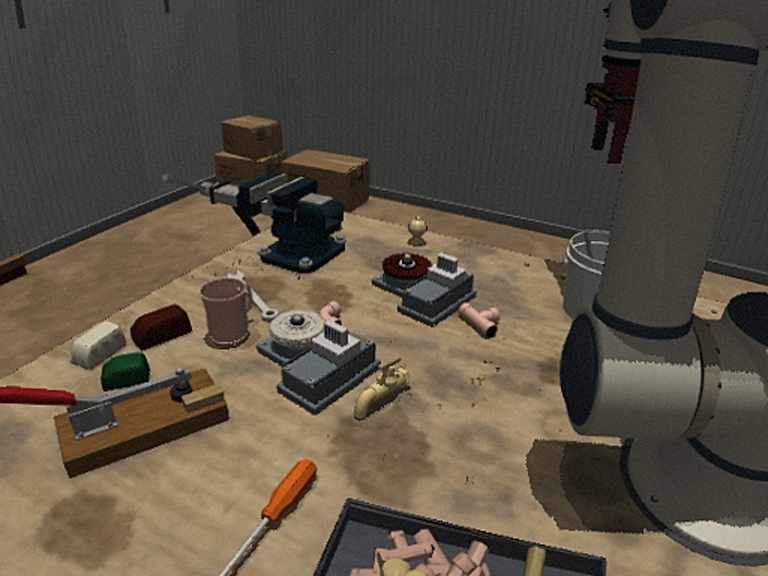

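The top view shows the buff stand at (290,250), with its wheel hub at (309,216) and fin at about (292,268). The flap stand is to its right at (475,275). I'll zoom in to pick corners.

Run:
```python
import pickle,cv2
t=pickle.load(open("top.pkl","rb"))["frame"];s=pickle.load(open("side.pkl","rb"))["frame"]
# crops origin: top (152,122) 8x ; side (165,195) 8x
cv2.imwrite("pics/tz.png",cv2.resize(t[122:210,152:242][:,:,::-1],None,fx=6.5,fy=6.5,interpolation=cv2.INTER_CUBIC))
cv2.imwrite("pics/sz.png",cv2.resize(s[195:280,165:265][:,:,::-1],None,fx=6.5,fy=6.5,interpolation=cv2.INTER_CUBIC))
```

```text
(no output)
```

View pics/tz.png

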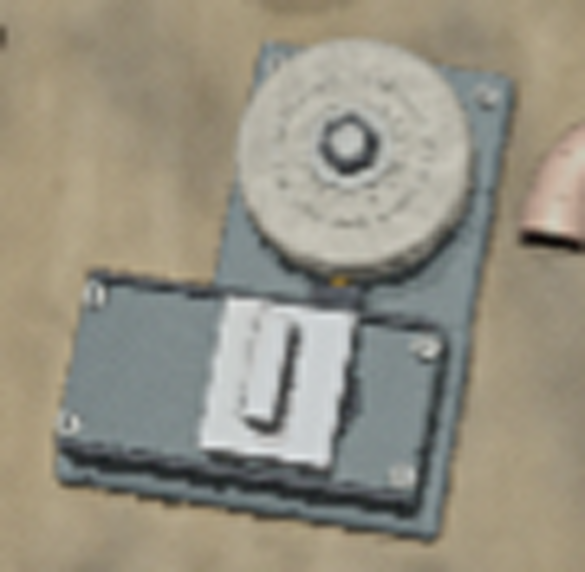

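View pics/sz.png

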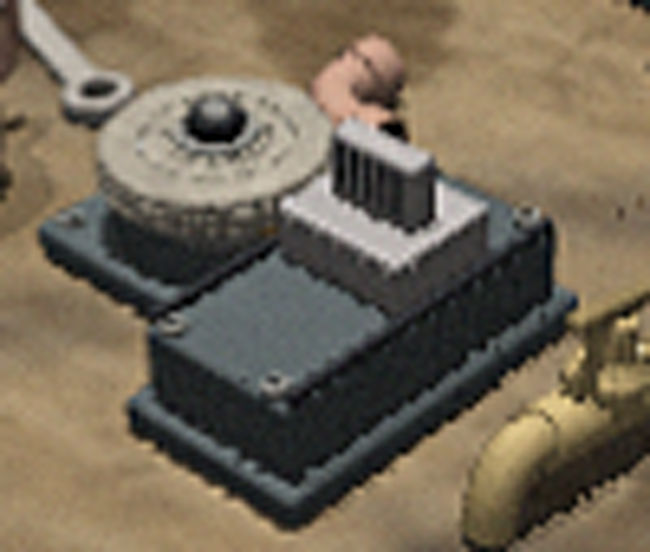

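```bash
cat > fit.py <<'E'
import pickle,cv2,numpy as np
from scipy.optimize import least_squares
C={n:pickle.load(open(n+".pkl","rb")) for n in("top","side")}
def proj(c,P):
    K=np.array([[c["fx"],0,c["cx"]],[0,c["fy"],c["cy"]],[0,0,1]])
    return cv2.projectPoints(np.asarray(P,float),cv2.Rodrigues(c["R"])[0],np.array(c["t"],float),K,np.array(c["dist_coeffs"]))[0][:,0]
# (x,y,z,moves, px,py)
T=[(32,84,40,0,88,275),(-32,84,40,0,58,450),(32,-42,40,0,447,330),(-32,-42,40,0,415,497),(86,0,56,0,349,142),
(26,22,60,1,228,297),(26,-22,60,1,357,310),(-26,22,60,1,200,447),(-26,-22,60,1,330,468)]
S=[(32,84,40,0,150,335),(-32,84,40,0,282,402),(-32,-42,40,0,552,225),(86,0,56,0,216,103),
(18,6,84,1,335,133),(-18,6,84,1,408,175),(18,-6,84,1,358,118),(-18,-6,84,1,436,158),
(26,22,60,1,282,205),(-26,22,60,1,395,272),(-26,-22,60,1,490,210)]
def world(p,M):
    x,y,a,q=p; M=np.array(M,float); L=M[:,:3]/1000; L[:,1]+=q*M[:,3]
    c,s=np.cos(a),np.sin(a); return np.c_[x+c*L[:,0]-s*L[:,1],y+s*L[:,0]+c*L[:,1],L[:,2]]
def res(p,sets):
    o=[]
    for n,M,org in sets:
        M=np.array(M,float); o.append((proj(C[n],world(p,M))-(M[:,4:]/6.5+org)).ravel())
    return np.concatenate(o)
if __name__=="__main__":
    A=("top",T,(152,122));B=("side",S,(165,195))
    for sets in([A],[B],[A,B]):
        f=least_squares(res,[.45,0,-.1,.0],args=(sets,),loss="soft_l1")
        print(f.x[:2],np.degrees(f.x[2]),f.x[3]); print(f.fun.reshape(-1,2).round(1).tolist())
E
python3 fit.py
```

```text
[0.50421469 0.03296763] -10.11163356609725 0.008075656964147795
[[0.1, -0.6], [-0.6, 0.4], [0.2, -1.2], [0.4, 1.4], [-0.1, -0.2], [-0.0, -0.2], [-0.0, 0.6], [-0.0, 0.1], [0.0, -0.2]]
[0.50330689 0.0350076 ] -11.322074983044347 0.008339943684463924
[[-1.4, -1.5], [0.6, 1.9], [1.5, 0.5], [0.4, 1.0], [-1.1, -0.4], [0.5, -0.2], [-0.5, -0.4], [0.3, -0.1], [-0.8, 0.0], [0.1, -0.3], [0.2, -0.2]]
[0.50398755 0.03345094] -10.611933984482384 0.008530456908445982
[[0.1, -0.7], [-0.9, 0.1], [0.1, -0.9], [0.0, 1.6], [-0.0, -0.0], [-0.3, -0.2], [-0.4, 0.8], [-0.5, 0.0], [-0.5, -0.1], [-1.0, -1.7], [1.3, 1.5], [1.5, -0.1], [0.2, 0.8], [-1.0, -0.7], [0.7, -0.7], [-0.5, -0.8], [0.4, -0.6], [-0.7, -0.2], [0.4, -0.7], [0.3, -0.7]]
```

The two-camera fit agrees to within 2 mm: origin (0.504, 0.0335), yaw about -10.5°, catch about 8 mm open, which matches the spec. The flap stand is at clearly lower y. Next I'll approach and grip the fin.

```bash
cat > h.py <<'E'
from station import r
import numpy as np,cv2
O=np.array([.504,.0333]);YAW=-10.5;a=np.radians(YAW)
def W(x,y,ztip): 
    c,s=np.cos(a),np.sin(a); return [O[0]+c*x-s*y,O[1]+s*x+c*y,ztip+.182]
def S():
    s=r.sense(); d=s["tcp_pos"][:2]-O; c,n=np.cos(a),np.sin(a)
    F=s["contact_force"]
    print("t%.2f loc x%.4f y%.4f tip%.4f F(sx,sy,z) %.1f %.1f %.1f open %.4f"%(s["clock"],c*d[0]+n*d[1],-n*d[0]+c*d[1],s["tcp_pos"][2]-.182,c*F[0]+n*F[1],-n*F[0]+c*F[1],F[2],s["opening"])); return s
def pic(n,f):
    im=r.snapshot(n); cv2.imwrite("pics/"+f,cv2.resize(im["frame"][:,:,::-1],(768,576),interpolation=cv2.INTER_CUBIC)); return im
E
python3 - <<'E'
from h import *
p=W(0,.008,.17)
print(r.inverse_kinematics(p,[180,0,YAW]))
r.reach(p,[180,0,YAW]);S()
r.servo_line(W(0,.008,.10),speed=.1);S()
pic("side","s1.png");pic("top","t1.png")
E
```

```text
[ 8.11859449e-01 -9.39560685e+00  9.01043877e+01 -2.54444375e-14
  9.92912191e+01  1.01311859e+02]
t2.35 loc x0.0002 y0.0074 tip0.1701 F(sx,sy,z) 0.1 -1.1 -0.9 open 0.0876
t3.20 loc x0.0002 y0.0080 tip0.1007 F(sx,sy,z) -0.6 -0.0 0.0 open 0.0876
```

View pics/s1.png

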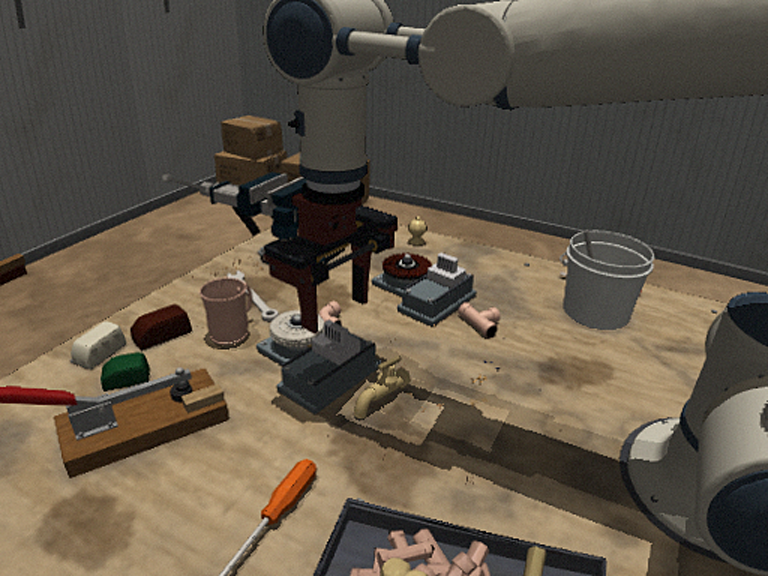

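The side view shows the jaws opening along the slide direction, with tips at about (308,330) and (360,300) on either side of the fin at (333,330). That's aligned, so I'll go down and grip.

Run:
```python
from h import *
r.servo_line(W(0,.008,.066),speed=.06);s=S()
r.grab(8);s=S()
if not .010<s["opening"]<.0145: print("BAD"); raise SystemExit
r.servo_line(W(0,.040,.066),speed=.05);S()
for y in (.044,.047,.049,.051,.053,.055):
    r.servo_line(W(0,y,.066),speed=.03);s=S()
    F=s["contact_force"]; fy=np.sin(a)*-F[0]+np.cos(a)*F[1]
    if fy<-6: break
pic("side","s2.png")
```

```text
t4.02 loc x0.0000 y0.0080 tip0.0660 F(sx,sy,z) 0.1 0.5 -0.6 open 0.0879
t5.16 loc x0.0000 y0.0080 tip0.0660 F(sx,sy,z) -0.6 0.4 0.2 open 0.0118
t5.95 loc x0.0000 y0.0405 tip0.0660 F(sx,sy,z) 1.0 1.3 -0.1 open 0.0119
t6.23 loc x0.0001 y0.0440 tip0.0660 F(sx,sy,z) 1.2 0.4 -0.4 open 0.0121
t6.48 loc x0.0001 y0.0471 tip0.0660 F(sx,sy,z) 1.9 -0.1 -0.9 open 0.0118
t6.73 loc x0.0001 y0.0491 tip0.0660 F(sx,sy,z) 2.1 -0.9 -1.2 open 0.0118
t6.98 loc x0.0001 y0.0510 tip0.0660 F(sx,sy,z) 3.4 -1.6 -2.3 open 0.0120
t7.23 loc x0.0001 y0.0518 tip0.0660 F(sx,sy,z) 1.8 -8.9 0.6 open 0.0120
```

View pics/s2.png

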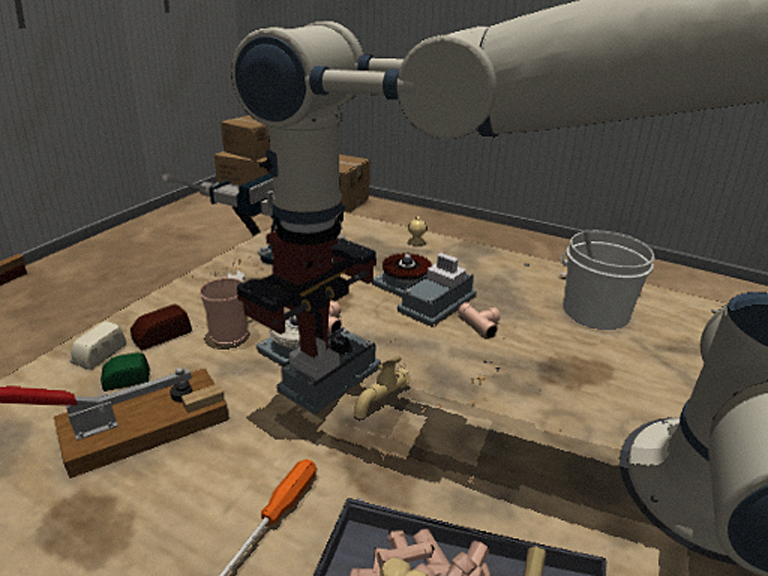

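The catch hit its stop at y = 51.5 mm, where the force jumped to 8.9 N, so the frame's y is off by about 1.5 mm. The black button now shows at (340,343). I'll release, then position to press it.

Run:
```python
from h import *
r.let_go();S()
r.servo_line(W(0,.0515,.11),speed=.1)
pic("top","t3.png")
r.servo_line(W(0,.0,.11),speed=.12)
r.grab(10);S()
r.servo_line(W(0,.0,.075),speed=.1);S()
im=pic("side","s3.png")
cv2.imwrite("pics/s3z.png",cv2.resize(im["frame"][180:285,155:275][:,:,::-1],None,fx=5,fy=5,interpolation=cv2.INTER_CUBIC))
```

```text
t8.51 loc x0.0000 y0.0530 tip0.0660 F(sx,sy,z) 0.3 0.5 -0.3 open 0.0876
t11.07 loc x-0.0000 y-0.0000 tip0.1100 F(sx,sy,z) 0.8 -0.0 0.4 open 0.0003
t11.57 loc x-0.0001 y-0.0000 tip0.0746 F(sx,sy,z) 0.0 0.3 0.2 open 0.0008
```

View pics/s3z.png

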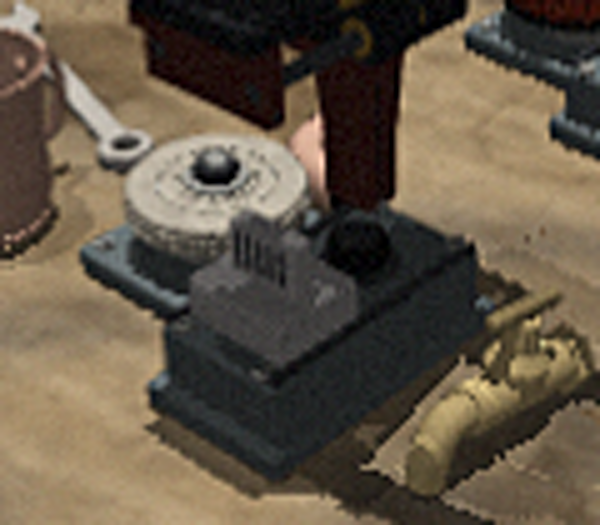

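The catch is fully open and the round black button at (358,243) is exposed. The closed fingers are above it and clear of the fin. I'll press in steps, watching the force.

Run:
```python
from h import *
r.servo_line(W(0,.0005,.056),speed=.06);S()
for z in (.053,.050,.048,.047,.0465,.046,.0455,.045,.0445,.044):
    r.servo_line(W(0,.0005,z),speed=.03);s=S()
    if s["contact_force"][2]>12: break
```

```text
t12.09 loc x-0.0001 y0.0005 tip0.0555 F(sx,sy,z) 0.3 0.2 0.2 open 0.0004
t12.34 loc x0.0000 y0.0005 tip0.0530 F(sx,sy,z) -1.4 0.0 0.5 open 0.0005
t12.59 loc x0.0000 y0.0005 tip0.0500 F(sx,sy,z) 1.3 0.5 1.4 open 0.0009
t12.84 loc x0.0001 y0.0005 tip0.0479 F(sx,sy,z) 0.8 0.1 1.0 open 0.0005
t13.09 loc x0.0000 y0.0005 tip0.0470 F(sx,sy,z) -0.2 0.1 1.2 open 0.0006
t13.34 loc x0.0000 y0.0005 tip0.0466 F(sx,sy,z) 0.8 -0.2 2.3 open 0.0002
t13.59 loc x0.0000 y0.0005 tip0.0463 F(sx,sy,z) 0.1 0.4 3.9 open 0.0004
t13.84 loc x0.0001 y0.0005 tip0.0463 F(sx,sy,z) -1.0 -0.2 7.2 open 0.0005
t14.09 loc x0.0000 y0.0005 tip0.0463 F(sx,sy,z) -3.2 -1.3 9.2 open 0.0004
t14.34 loc x0.0000 y0.0005 tip0.0462 F(sx,sy,z) -4.6 -0.3 12.2 open 0.0004
```

The button bottomed at tip z ≈ 46.2 mm (46 expected), with the force climbing to 12 N against a hard stop. I'll retract and check.

Run:
```python
from h import *
r.servo_line(W(0,.0005,.16),speed=.12)
r.reach([.40,-.25,.40],[180,0,YAW]);r.wait(.3);S()
A=pic("side","s4.png")["frame"][180:285,155:275];B=pic("top","t4.png")["frame"][117:215,147:247]
A=cv2.resize(A,(390,340),interpolation=cv2.INTER_CUBIC);B=cv2.resize(B,(347,340),interpolation=cv2.INTER_CUBIC)
cv2.imwrite("pics/z4.png",np.hstack([A,B])[:,:,::-1])
```

```text
t16.93 loc x-0.0503 y-0.2968 tip0.2178 F(sx,sy,z) 0.4 -0.2 -0.3 open 0.0003
```

View pics/z4.png

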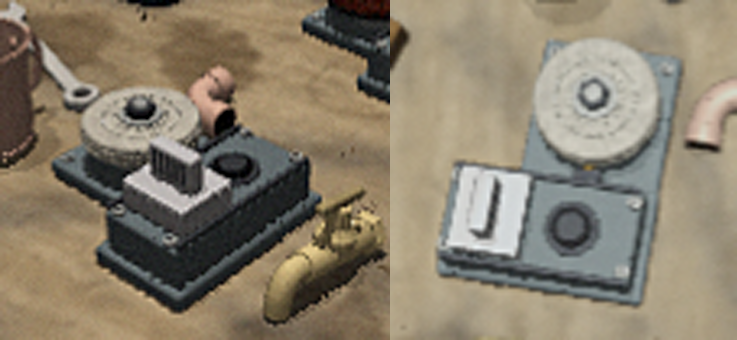

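View pics/t4.png

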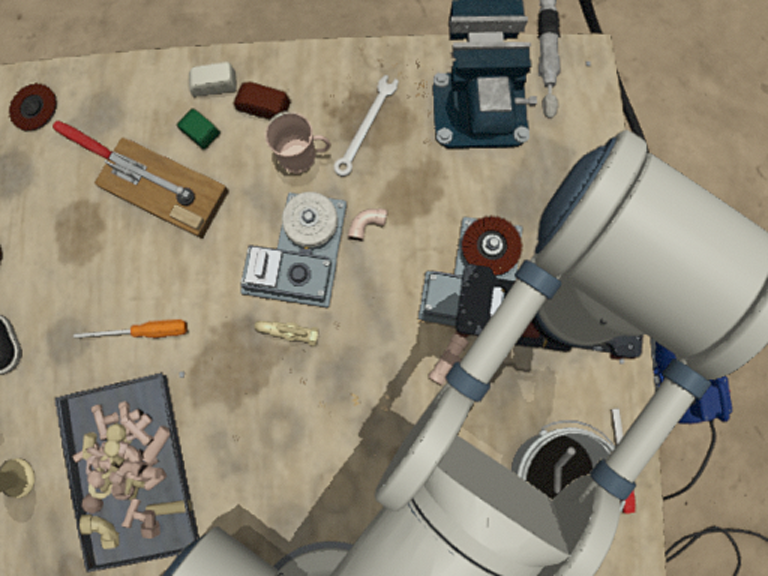

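The hood now sits at the far end of the box (top crop, about (490,210)). The button, at (572,228), is uncovered and down, and the robot is well clear. Handing in.

Run:
```python
from h import *
r.hand_in();S()
```

```text
the job is handed in; nothing more can be done
the job is handed in; nothing more can be done
```

The buff stand's catch is open at its stop and its release button is fully down. The job is handed in, at about 17 s on the clock; no verdict was reported.

- **Catch:** I gripped the fin and slid it to its stop. The force rose from about 2 N to 8.9 N there. The stop read 51.5 mm in my measured frame, against the 50 mm given; I put that down to about 1.5 mm of pose error.
- **Button:** I pressed it with closed fingers until it bottomed at a tip height of 46.2 mm, against 46 mm given, with 12 N on the tool at the end.
- **Last checks:** The final pictures show the catch still open and the button uncovered and sunk. The arm was clear, with about zero tool force. I saw no contact with the flap stand, and the arm stayed well above it.
- **Not checked:** I did not measure the brass lock pin's withdrawal directly.

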